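Set the bearing gap on the elevated line's end pier

ROBOT

A 6-joint arm with a two-finger parallel gripper is mounted at the origin on the work surface. World frame = base frame: x ahead of the robot, y to its left, z up, the work surface at z = 0. Lengths are in m, angles in rad, forces in N, time in s.
With the tool pointing down it reaches from about 0.325 to 0.775 m from the base axis. Payload 5.5 kg.
Tool frame: the origin (TCP) lies on the centre line of the jaws, within the pads' length; the fingertips stand 25 mm ahead of it and the grasp point (between the pads) lies 6 mm ahead of it (tcp_to_tips is the distance from the TCP to the fingertips, in m); z points along the fingers, y is the line along which they close (so a half turn about z gives the same grasp; the last joint's range is limited). The gripper opens to 88 mm and grips with 3 to 60 N. Pads are 20 mm wide; open, the fingers measure 115 mm over their backs; the gripper's body (75 mm by 178 mm) begins 61 mm behind the grasp point.
Start: joints at [-1.306, 0.091, 1.231, -0, 1.82, -0.057], TCP at [0.19, -0.569, 0.248] pointing down, gripper open.
Joint ranges: [-2.87, 2.87], [-0.86, 2.18], [0.17, 2.46], [-1.51, 4.65], [0.06, 2.69], [-2.65, 2.65]. Speed limits (rad/s): [2.57, 2.57, 3.01, 3.14, 3.14, 3.14].

INTERFACE

Orientations are given as a unit quaternion [w, x, y, z].
In Python, from bench import observe, grab_frame, hand_in, outline_of, landmark_of, tcp_to_tips gives the robot as it stands.
- The arm moves only by the tool jog_arm, never from a script. Its argument "targets" is a list of rows, each a list of 3 entries, a list of its own where there are three numbers: the shift along the world's x, y, z in m, then the turn, a rotation vector about the world's x, y, z in rad, then the opening, from 0 (shut) to 1 (fully open). In form: [[[dx, dy, dz], [wx, wy, wz], grip], ...]. A call has 1 to 12 rows; each row shifts and turns the commanded pose from where the row before left it; what a row does not reach is not made up. A row lasts 1/8 s, in which the tool goes at most 62.5 mm and 10.7 degrees, less where a joint would pass 70% of its speed; a pose out of reach is approached as far as the arm can. A call with a gripper value outside its range is refused whole. The fingers move at their own pace and stop on an object; "grip_force" is the grip in N (left out, the last holds). Time passes only in rows, so rows that do not move let the fingers close. It gives the time, the measured TCP pose, the force, the opening and the grip force at its end, in the units of the state.
- observe(): the state, without advancing time (a new reading comes with each control period).
- grab_frame(name): name is "scene" or "top" or "wrist"; returns a dict with "color" (420x560x3 uint8, red, green, blue), "z_map" (420x560 float32, m along the optical axis (not along the pixel's ray), 0 where there is no reading), "mtx" (3x3 intrinsics, pixels), "R" (3x3) and "t" (3): a world point X has camera coordinates R X + t. Camera axes: x right, y down, z forward; pixel columns grow to the right and rows downward; lengths in m; the calibration is good to about 2 mm. A picture is of the moment at which its call begins.
- hand_in(): hands the job in; it is judged then, once.
Trained networks look in the newest picture that a camera, given by its name, has taken for a name from the list of things; names that differ only in an ending like _2 or _b are one class to them, and where a whole thing is asked for, a point or a joint stands for the part that bears it (a point fixed in the world has none). Each returns a list of dicts, best first, with "p" (0 to 1); they miss things now and then, are a little off and sometimes report something else, mostly with a low value. They report only what shows in the picture. A call takes as long as a camera call. They do not tell look-alikes from the thing itself.
- outline_of(camera, target): "pixels" (420x560 bool, what is visible of it) and "xy" ([column, row] in pixels, amid what is visible of it).
- landmark_of(camera, target): "xy" ([column, row] in pixels: a listed point, or the origin of a listed thing).
The state is a dict: "clock": time; "joint_pos": joint angles; "qvel": joint speeds; "tau": joint torques, N m; "tool_pos": TCP position; "eef_rot": TCP orientation; "contact_force": force on the tool from outside, world axes, zero at the start; "wrist_torque": the same for the moment, N m; "width": finger opening in m; "finger_force": force on a finger pad.
Only numpy, scipy, OpenCV 4.12 (cv2) and the standard library are available. Lean on these libraries where they do the work, as an engineer would, in place of code of your own. Each camera call takes 0.05 s, during which the arm holds its last target. There are 200 camera calls.

TASK

Slide the tongue of the loose gauge blade along the steel bed of the end pier until it lies straight under the raised foot of the adjusting screw, with its tip well past the foot; then turn the brass knob clockwise until the blade just drags, needing a light pull of about 3 N to slide it. Leave the blade there, let go of everything, never clamp it hard, and leave the railcar, house, screwdriver and oil bottle where they are.

Things in the scene. Friction and masses are not known exactly. Their poses are not given: they have to be found in the camera images.
- pier: Fixed end pier of an elevated model line. Origin: table level under the screw axis; +x inward from its open front (on the robot's side), z up. In mm: base 16 high, x -120..80, y +-75; on it a steel bed, x -115..35, y +-25, flat top at z 30; behind, a track deck, x 55..275, y +-39, rail tops z 69. The blade goes in along +x. The portal stands on it at x 0.
- knob (a point): Grip point on the axis of the round fluted brass knob on the portal's beam, z 110 mm, pier axes. Knob 35 mm across, z 90..114. It turns about the vertical and keeps its height. Clockwise from above lowers the foot 1.5 mm per rad, anticlockwise raises it; over 3 rad of clockwise travel remain after the foot meets the blade. Turning friction 0.06 N m; it stays where left.
- portal: Fixed black portal, pier's origin and axes. mm: posts 20 square at y +-54, beam 26 (x) by 128 (y), z 66..82. On the axis under it the screw's steel foot, 16 across; its underside starts 2.1 to 4.4 above where it meets the blade. Sprung: from there pressure grows 8 N per rad of knob. The level pull that draws the blade out, held at its block, is about equal to it (+-20%), plus 0.2 N.
- gauge: Loose steel gauge blade, about 0.11 kg. Flat tongue 4 mm thick, 24 mm wide, x -18..97 mm in its own frame; upright aluminium thumb block 30 (x) by 14 (y) mm, z 4..34 mm, centred over the origin. Origin: underside, below the block's middle; +x towards the tip. Starts flat on the table. Pinch the block across y.
- gauge_tip (a point): Tip end of the blade's tongue, on its centre line at half thickness: 97 mm along +x and 2 mm up from the gauge's origin. Rightly pushed in it is 20 to 35 mm past the screw axis (pier x +20 to +35 mm); the thumb block is then 62 to 77 mm in front of the axis.
- railcar: Bystander: silver model railcar, 210 x 56 x 71 mm, origin at the centre of its underside.
- house: Bystander: small brick model house, 85 x 70 x 95 mm, origin at the centre of its underside.
- driver: Bystander: screwdriver, 160 mm long, lying on the table along its own x.
- oil: Bystander: small white oil bottle with black cap, 32 mm across, 75 mm high, origin at the centre of its underside.
Not all that is in view belongs to the job. Of the things shaped like the gauge, the steel one is meant.

How it is judged:
By the outcome, as a careful person would: the job done as asked, in the order asked, and still so for the second after the job is handed in, with the robot touching nothing.
It also fails if it takes over 72 s, if anything falls off the work surface, if the arm or the gripper's body presses on something with over 40 N, if the wrist force passes 120 N, or if a joint passes its speed limit or range.

## Working session

There is one attempt and no reset: what is moved stays moved. The work goes in short steps, Python scripts to look and compute and a tool call to move; the robot and the scene stay as the last step left them, time stands still between calls to the robot, and variables do not carry over. Pictures are saved under pics/ and viewed, at most 10 in all, crops included, and the job is handed in when it is done.

Besides the shell and the picture viewer there is one more tool, called after ">>>" by a JSON object that holds its "name" and its "arguments", one argument or row to a line. jog_arm: Moves the arm, as the interface text tells. Its arguments: {"type":"object","properties":{"targets":{"type":"array","items":{"type":"array"}},"grip_force":{"type":"number"}},"required":["targets"]}

```bash
mkdir -p pics
cat > h.py <<'E'
import numpy as np, cv2
from bench import *
def save(f,n,crop=None,s=1):
    im=f["color"][:,:,::-1]
    if crop: im=im[crop[1]:crop[3],crop[0]:crop[2]]
    cv2.imwrite("pics/"+n,cv2.resize(im,None,fx=s,fy=s,interpolation=cv2.INTER_CUBIC))
def pt(f,uv,z=None):
    u,v=uv; K=f["mtx"]; r=np.linalg.inv(K)@[u,v,1.]
    R=f["R"];t=f["t"]; c=-R.T@t; d=R.T@r
    if z is None:
        return c+d*f["z_map"][int(round(v)),int(round(u))]
    return c+d*(z-c[2])/d[2]
E
python3 - <<'E'
from h import *
fs={n:grab_frame(n) for n in("scene","top")}
im=np.hstack([fs["scene"]["color"],fs["top"]["color"]])[:,:,::-1]
cv2.imwrite("pics/a.png",fs["top"]["color"][:,:,::-1]); cv2.imwrite("pics/b.png",fs["scene"]["color"][:,:,::-1])
for n in fs:
  for k in("gauge","gauge_tip","knob","pier","portal"):
    for d in landmark_of(n,k)[:4]: print(n,k,d["p"],np.round(d["xy"]),np.round(pt(fs[n],d["xy"]),3))
print(observe()); print(tcp_to_tips)
E
```

```text
scene gauge 0.76 [169. 268.] [ 0.448 -0.264  0.023]
scene gauge 0.72 [111. 300.] [ 0.424 -0.398  0.006]
scene gauge 0.6 [308. 172.] [ 0.379  0.316 -0.005]
scene gauge 0.57 [192. 237.] [ 0.395 -0.156  0.019]
scene gauge_tip 0.82 [196. 291.] [ 0.531 -0.255 -0.001]
scene gauge_tip 0.7 [212. 257.] [ 0.474 -0.162  0.005]
scene gauge_tip 0.62 [287. 206.] [0.566 0.007 0.111]
scene gauge_tip 0.58 [153. 292.] [ 0.468 -0.323  0.005]
scene knob 0.78 [289. 202.] [0.565 0.017 0.115]
scene pier 0.77 [292. 239.] [ 0.592 -0.005  0.029]
scene pier 0.43 [365. 186.] [ 0.565  0.361 -0.002]
scene portal 0.67 [292. 240.] [ 0.592 -0.005  0.025]
top gauge 0.68 [373. 248.] [ 0.436 -0.251  0.032]
top gauge 0.56 [334. 269.] [ 0.379 -0.14   0.036]
top gauge_tip 0.79 [390. 237.] [ 0.467 -0.307  0.003]
top gauge_tip 0.71 [339. 233.] [ 0.479 -0.162  0.   ]
top gauge_tip 0.64 [373. 213.] [ 0.537 -0.262  0.001]
top knob 0.82 [271. 199.] [0.561 0.031 0.109]
top pier 0.55 [274. 199.] [0.561 0.024 0.116]
top portal 0.94 [275. 199.] [0.562 0.02  0.117]
top portal 0.54 [273. 205.] [0.548 0.026 0.096]
{'clock': 0.6, 'joint_pos': array([-1.30572272e+00,  9.10804332e-02,  1.23069708e+00, -2.85395635e-05,
        1.81975720e+00, -5.66990333e-02]), 'qvel': array([-9.09062680e-04,  3.99796198e-04,  2.09114143e-04,  7.61157261e-06,
       -1.14333952e-03, -9.96343723e-04]), 'tau': array([-1.05132694e-03, -4.45879018e+01, -4.06275272e+01,  6.98589091e-02,
        1.94338249e-02, -3.58889315e-05]), 'tool_pos': array([ 0.18974645, -0.56923436,  0.24764458]), 'eef_rot': array([ 3.02477242e-05,  9.87086252e-01,  1.60189671e-01, -1.07422489e-05]), 'contact_force': array([-0.04857598, -0.11597987, -0.23769929]), 'wrist_torque': array([ 0.01353219, -0.01920313,  0.0033263 ]), 'finger_force': 0.0, 'width': 0.08769175041902337}
0.025
```

View pics/a.png

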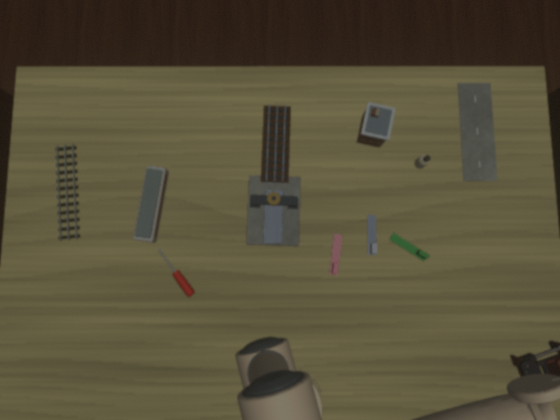

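View pics/b.png

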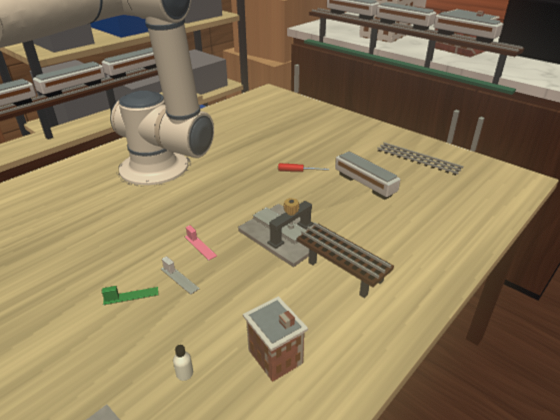

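Candidates in the top view: pink blade (336,253), grey steel blade (373,235) and green blade (409,247). The grey steel one fits the description. I'll go above it, check with a close crop, and measure the pier yaw.

>>> {"name": "jog_arm", "arguments": {
  "targets": [
    [[0.02,0.03,0.003],[0,0,-0.043],1],
    [[0.02,0.03,0.003],[0,0,-0.043],1],
    [[0.02,0.03,0.003],[0,0,-0.043],1],
    [[0.02,0.03,0.003],[0,0,-0.043],1],
    [[0.02,0.03,0.003],[0,0,-0.043],1],
    [[0.02,0.03,0.003],[0,0,-0.043],1],
    [[0.02,0.03,0.003],[0,0,-0.043],1],
    [[0.02,0.03,0.003],[0,0,-0.043],1],
    [[0.02,0.03,0.003],[0,0,-0.043],1],
    [[0.02,0.03,0.003],[0,0,-0.043],1],
    [[0,0,0],[0,0,0],1],
    [[0,0,0],[0,0,0],1]
  ]
}}

```text
clock: 2.1
tool_pos: [0.3895, -0.2696, 0.2776]
eef_rot: [0.0, 0.999, -0.054, -0.0]
contact_force: [0.5, -0.7, 0.8]
width: 0.0884
finger_force: 0.0
```

Run:
```python
from h import *
f=grab_frame("wrist"); save(f,"c.png")
np.savez("w1.npz",**f)
for k in("gauge","gauge_tip"):
    for d in landmark_of("wrist",k)[:4]: print(k,d["p"],np.round(d["xy"]),np.round(pt(f,d["xy"]),3))
for d in outline_of("wrist","gauge"):
    m=d["pixels"]; v,u=np.nonzero(m); P=np.array([pt(f,(a,b)) for a,b in zip(u,v)])
    P=P[(P[:,2]>-.02)&(P[:,2]<.06)]
    lo=P[P[:,2]<.012]; hi=P[P[:,2]>.025]
    print(d["p"],d["xy"],f["color"][m].mean(0),len(P))
    for q in (lo,hi):
        if len(q)>10: print(" ",cv2.minAreaRect((q[:,:2]*1000).astype(np.float32)),np.median(q[:,2]))
print(f["R"],-f["R"].T@f["t"]); s=observe(); print(s["tool_pos"],s["eef_rot"],s["clock"])
# pier from top & scene depth
for n in("top","scene"):
    g=grab_frame(n)
    vv,uu=np.mgrid[0:420,0:560]; z=g["z_map"]; r=np.stack([uu,vv,np.ones_like(uu)],-1)@np.linalg.inv(g["mtx"]).T*z[...,None]
    X=(r-g["t"])@g["R"]; X=X[z>0]
    near=(abs(X[:,0]-.56)<.25)&(abs(X[:,1]-.02)<.15); X=X[near]
    for lo,hi,nm in((.012,.020,"base16"),(.027,.033,"bed30"),(.079,.085,"beam82"),(.106,.119,"knobtop"),(.06,.072,"deck")):
        q=X[(X[:,2]>lo)&(X[:,2]<hi)]
        if len(q)>10: print(n,nm,len(q),cv2.minAreaRect((q[:,:2]*1000).astype(np.float32)),np.median(q[:,2]),q[:,:2].mean(0))
```

```text
gauge 0.7 [382. 134.] [ 0.427 -0.387  0.033]
gauge 0.66 [175. 191.] [ 0.39  -0.156  0.033]
gauge 0.61 [262. 136.] [ 0.439 -0.26   0.033]
gauge_tip 0.92 [172. 108.] [ 0.478 -0.161 -0.002]
gauge_tip 0.88 [251.  44.] [ 0.535 -0.258 -0.001]
gauge_tip 0.63 [305.  98.] [ 0.473 -0.311 -0.001]
0.81 [259.8, 98.7] [154.2600593  157.29775519 154.83820415] 2352
  ((474.09619140625, -257.9212646484375), (25.934934616088867, 116.17347717285156), 88.7645492553711) 0.002917261421938877
  ((434.7597351074219, -256.7672119140625), (14.088415145874023, 29.903905868530273), 87.56856536865234) 0.03275809501633878
0.8 [354.0, 123.9] [ 80.76852659 145.36050567  83.53661726] 2288
  ((437.742431640625, -363.3459777832031), (120.42973327636719, 25.19934844970703), 56.872127532958984) 0.0030062007708543115
  ((417.8238220214844, -393.6146240234375), (29.412328720092773, 14.047324180603027), 56.626277923583984) 0.03279729947760543
0.72 [174.6, 162.3] [193.2724388  128.58068903 133.63463282] 2198
  ((418.43951416015625, -152.91690063476562), (24.54193878173828, 118.16699981689453), 82.33369445800781) 0.002833568
[... 1305 characters left out ...]
478027344) 0.01515791430829707 [ 0.54873558 -0.0126122 ]
scene bed30 491 ((623.9219970703125, -1.845733642578125), (124.94171142578125, 360.5484619140625), 67.82928466796875) 0.02921801495652291 [0.53763537 0.01901576]
scene beam82 257 ((565.06884765625, 21.821998596191406), (130.09414672851562, 28.516817092895508), 88.31820678710938) 0.08105898942050922 [0.56666625 0.01625828]
scene knobtop 126 ((564.7520141601562, 21.965835571289062), (34.89100646972656, 35.41353988647461), 8.139917373657227) 0.112593675221866 [0.56690327 0.01859971]
scene deck 1189 ((683.5728759765625, 2.51434326171875), (129.7061309814453, 253.21141052246094), 80.6836929321289) 0.06386119736558987 [0.70722419 0.01328701]
```

View pics/c.png

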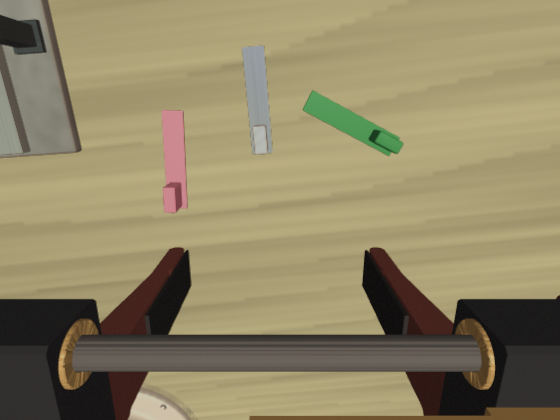

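Wrist crop: the grey steel blade has its block at (262,136) and its tip at (251,44). Pink is at (175,191) and green at (382,134). The colour and sizes confirm grey. The gauge yaw is about -0.03 and the pier's about -0.035, so they are nearly parallel. Now grasping.

>>> {"name": "jog_arm", "arguments": {
  "targets": [
    [[0.009,0.0026,-0.04],[0,0,0.015],1],
    [[0.009,0.0026,-0.04],[0,0,0.015],1],
    [[0.009,0.0026,-0.04],[0,0,0.015],1],
    [[0.009,0.0026,-0.04],[0,0,0.015],1],
    [[0.0095,0.0026,-0.04],[0,0,0.016],0.6],
    [[0,0,-0.03],[0,0,0],0.5],
    [[0,0,-0.0175],[0,0,0],0.5],
    [[0,0,0],[0,0,0],0.3],
    [[0,0,0],[0,0,0],0],
    [[0,0,0],[0,0,0],0],
    [[0,0,0],[0,0,0],0],
    [[0,0,0],[0,0,0],0]
  ],
  "grip_force": 15
}}

```text
clock: 3.9
tool_pos: [0.4355, -0.2564, 0.0307]
eef_rot: [0.0, 1.0, -0.016, 0.0]
contact_force: [-0.7, -0.0, 1.3]
width: 0.0137
finger_force: 15.0
```

>>> {"name": "jog_arm", "arguments": {
  "targets": [
    [[0,0,0.03],[0,0,0],0],
    [[-0.005,0.005,0.03],[0,0,0],0],
    [[0,0.035,0.005],[0,0,0],0],
    [[0,0.035,0],[0,0,0],0],
    [[0,0.035,0],[0,0,0],0],
    [[0,0.035,0],[0,0,0],0],
    [[0,0.035,0],[0,0,0],0],
    [[0,0.035,0],[0,0,0],0],
    [[0,0.035,0],[0,0,0],0],
    [[0,0.035,0],[0,0,0],0],
    [[0,0,0],[0,0,0],0],
    [[0,0,0],[0,0,0],0]
  ]
}}

```text
clock: 5.4
tool_pos: [0.4302, 0.0284, 0.095]
eef_rot: [0.0, 1.0, -0.016, -0.0]
contact_force: [-0.8, 0.0, -1.0]
width: 0.0144
finger_force: 15.0
```

Run:
```python
from h import *
s=observe(); print(s["tool_pos"],s["eef_rot"],s["clock"],s["contact_force"])
f=grab_frame("wrist"); save(f,"d.png")
vv,uu=np.mgrid[0:420,0:560]; z=f["z_map"]; r=np.stack([uu,vv,np.ones_like(uu)],-1)@np.linalg.inv(f["mtx"]).T*z[...,None]
X=((r-f["t"])@f["R"])[z>0]
X=X[(abs(X[:,0]-.56)<.2)&(abs(X[:,1]-.02)<.15)]
print(np.histogram(X[:,2],bins=np.arange(0,.13,.005)))
for lo,hi,nm in((.012,.020,"base16"),(.027,.033,"bed30"),(.06,.078,"blade?"),(.079,.085,"beam82"),(.106,.119,"knobtop")):
    q=X[(X[:,2]>lo)&(X[:,2]<hi)]
    if len(q)>10: print(nm,len(q),cv2.minAreaRect((q[:,:2]*1000).astype(np.float32)),np.median(q[:,2]),q[:,:2].mean(0))
for k in("gauge","gauge_tip","knob"):
    for d in landmark_of("wrist",k)[:2]: print(k,d["p"],np.round(d["xy"]),np.round(pt(f,d["xy"]),3))
```

```text
[0.4301732  0.02839719 0.09501163] [ 2.94388034e-04  9.99873976e-01 -1.58723265e-02 -1.19102223e-04] 5.4 [-0.77927187  0.02006157 -1.02618613]
(array([ 4834,     0, 16531, 13968,  1644, 10887,   952,   291,   307,
         292,   238,     5,     5,  9280,   247,   289,   312,   320,
         393,  2219,   339,   413,   453,   372,   282]), array([0.   , 0.005, 0.01 , 0.015, 0.02 , 0.025, 0.03 , 0.035, 0.04 ,
       0.045, 0.05 , 0.055, 0.06 , 0.065, 0.07 , 0.075, 0.08 , 0.085,
       0.09 , 0.095, 0.1  , 0.105, 0.11 , 0.115, 0.12 , 0.125]))
base16 30455 ((504.6956787109375, 25.41537857055664), (149.84324645996094, 120.44844818115234), 87.91032409667969) 0.014924454227711359 [0.50497766 0.02561714]
bed30 11599 ((505.32373046875, 25.116100311279297), (128.17477416992188, 111.91636657714844), 88.07927703857422) 0.028941578950764532 [0.52230006 0.02447135]
blade? 9702 ((501.9376220703125, 16.322479248046875), (58.58673095703125, 131.83932495117188), 64.84520721435547) 0.06715652701617487 [0.48550635 0.02652512]
beam82 377 ((442.35638427734375, 28.153419494628906), (5.714817047119141, 31.4576473236084), 0.21218453347682953) 0.08209432766313998 [0.44281043 0.02795707]
knobtop 1126 ((432.53607177734375, 28.59668731689453), (37.03529357910156, 20.97505760192871), 88.16449737548828) 0.11237894602281473 [0.44043763 0.02826824]
gauge 0.68 [518. 283.] [ 0.385 -0.14   0.009]
gauge 0.63 [277. 263.] [0.444 0.028 0.092]
gauge_tip 0.58 [276.  62.] [0.532 0.025 0.029]
```

View pics/d.png

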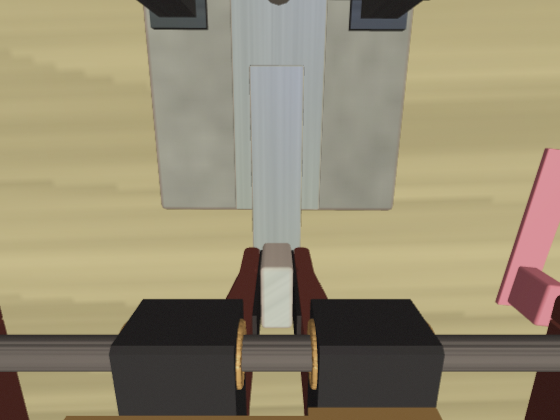

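The picture shows the blade held with its tip at (276,62), nearly centred over the bed (columns 233–323). I'll compute the offset.

Run:
```python
from h import *
f=grab_frame("wrist")
vv,uu=np.mgrid[0:420,0:560]; z=f["z_map"]; r=np.stack([uu,vv,np.ones_like(uu)],-1)@np.linalg.inv(f["mtx"]).T*z[...,None]
X=((r-f["t"])@f["R"])[z>0]
def cl(lo,hi,x0,x1,hw):
    q=X[(X[:,2]>lo)&(X[:,2]<hi)&(abs(X[:,1]-.026)<hw)]
    xs=np.arange(x0,x1,.004);c=[];w=[]
    for x in xs:
        y=q[abs(q[:,0]-x)<.002,1]; c.append((y.min()+y.max())/2); w.append(np.ptp(y))
    p=np.polyfit(xs-.5,c,1); print(p,np.median(w),np.std(c-np.polyval(p,xs-.5)),q[:,0].min(),q[:,0].max(),np.median(q[:,2]))
cl(.062,.074,.46,.52,.03)
cl(.025,.033,.458,.53,.03)
cl(.012,.019,.452,.53,.09)
```

```text
[-0.03351863  0.02575576] 0.023742254266985723 9.619213142172305e-05 0.4389744899501858 0.550807013945728 0.06721291638176834
[-0.03687807  0.02565867] 0.04966348664670715 0.00012683134223549837 0.44911847603761695 0.5623036863173158 0.028918802251882675
[-0.03988586  0.02554803] 0.1491659771957711 0.00016919501418669603 0.44201586137667404 0.5662170614835548 0.014915839633626436
```

>>> {"name": "jog_arm", "arguments": {
  "targets": [
    [[0,0,-0.012],[0,0,-0.004],0],
    [[0,0,-0.012],[0,0,0],0],
    [[0,0,-0.006],[0,0,0],0],
    [[0,0,-0.003],[0,0,0],0],
    [[0,0,-0.001],[0,0,0],0],
    [[0,0,0],[0,0,0],0]
  ],
  "grip_force": 10
}}

```text
clock: 6.4
tool_pos: [0.4304, 0.0288, 0.0614]
eef_rot: [-0.0, 1.0, -0.018, 0.0]
contact_force: [-0.6, 0.2, -1.3]
width: 0.0141
finger_force: 10.0
```

>>> {"name": "jog_arm", "arguments": {
  "targets": [
    [[0,0,-0.0005],[0,0,0],0],
    [[0,0,-0.0005],[0,0,0],0],
    [[0,0,0],[0,0,0],0]
  ]
}}

```text
clock: 6.78
tool_pos: [0.4305, 0.0288, 0.0607]
eef_rot: [-0.0, 1.0, -0.018, 0.0]
contact_force: [-1.6, 0.3, 2.8]
width: 0.0136
finger_force: 10.0
```

Contact with the bed: light downward force. Sliding in 66 mm along yaw -0.036.

>>> {"name": "jog_arm", "arguments": {
  "targets": [
    [[0.006,-0.0002,0],[0,0,0],0],
    [[0.008,-0.0003,0],[0,0,0],0],
    [[0.008,-0.0003,0],[0,0,0],0],
    [[0.008,-0.0003,0],[0,0,0],0],
    [[0.008,-0.0003,0],[0,0,0],0],
    [[0.008,-0.0003,0],[0,0,0],0],
    [[0.008,-0.0003,0],[0,0,0],0],
    [[0.007,-0.0002,0],[0,0,0],0],
    [[0.005,-0.0002,0],[0,0,0],0],
    [[0,0,0],[0,0,0],0]
  ]
}}

```text
clock: 8.02
tool_pos: [0.4973, 0.0263, 0.0607]
eef_rot: [0.0, 1.0, -0.018, 0.001]
contact_force: [-1.3, -0.2, 5.5]
width: 0.0141
finger_force: 10.0
```

Run:
```python
from h import *
s=observe(); print(s["tool_pos"],s["eef_rot"],s["clock"],s["contact_force"])
f=grab_frame("scene"); save(f,"e.png",(220,160,420,310),4)
for k in("gauge","gauge_tip","knob"):
    for d in landmark_of("scene",k)[:4]: print(k,d["p"],np.round(d["xy"]),np.round(pt(f,d["xy"]),3))
```

```text
[0.4972571  0.02634602 0.06072752] [ 4.00060595e-06  9.99836016e-01 -1.81011408e-02  5.38863146e-04] 8.025 [-1.33964928 -0.20772418  5.48753828]
gauge 0.72 [276. 360.] [ 0.814 -0.297  0.056]
gauge 0.6 [112. 300.] [ 0.427 -0.397  0.007]
gauge 0.6 [191. 236.] [ 0.392 -0.156  0.019]
gauge 0.59 [274. 217.] [0.51  0.019 0.043]
gauge_tip 0.89 [210. 255.] [ 0.467 -0.159  0.003]
gauge_tip 0.77 [159. 289.] [ 0.465 -0.307 -0.001]
gauge_tip 0.58 [299. 233.] [0.594 0.021 0.034]
knob 0.55 [288. 202.] [0.562 0.014 0.115]
```

View pics/e.png

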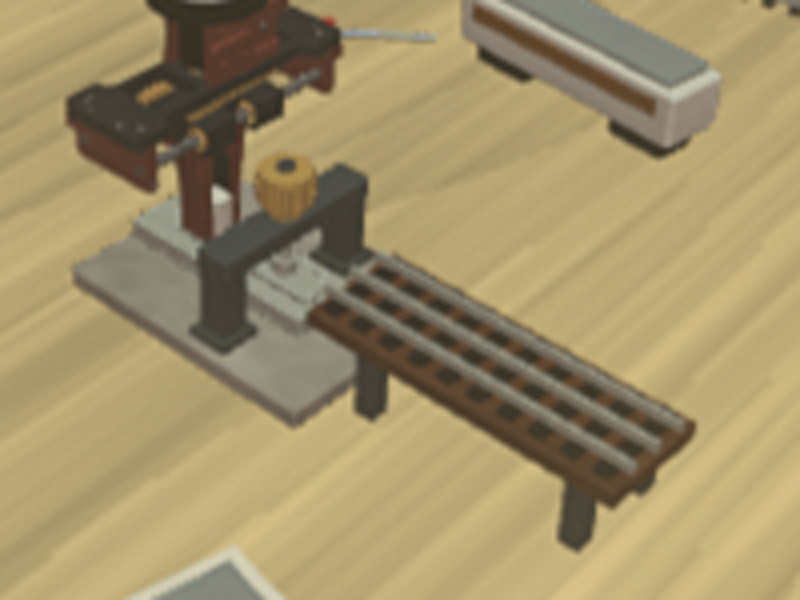

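Blade is in: tip near (299,233), pier x about +29 mm, under the foot. Now release, lift, and pre-turn +1.75 rad over the knob.

>>> {"name": "jog_arm", "arguments": {
  "targets": [
    [[0,0,0.0006],[0,0,0],0],
    [[0,0,0],[0,0,0],0.3],
    [[0,0,0],[0,0,0],0.5],
    [[0,0,0.04],[0,0,0],0.6],
    [[0,0,0.05],[0,0,0.175],0.7],
    [[0.0172,-0.0008,0.02],[0,0,0.175],0.7],
    [[0.025,-0.001,0.02],[0,0,0.175],0.7],
    [[0.025,-0.001,0],[0,0,0.175],0.7],
    [[0,0,0],[0,0,0.175],0.7],
    [[0,0,0],[0,0,0.175],0.7],
    [[0,0,0],[0,0,0.175],0.7],
    [[0,0,0],[0,0,0.175],0.7]
  ]
}}

```text
clock: 9.72
tool_pos: [0.5632, 0.0236, 0.1901]
eef_rot: [-0.0, 0.775, 0.633, -0.0]
contact_force: [-0.3, 0.3, 0.1]
width: 0.0616
finger_force: 0.0
```

>>> {"name": "jog_arm", "arguments": {
  "targets": [
    [[0,0,0],[0,0,0.175],0.7],
    [[0,0,0],[0,0,0.175],0.7],
    [[0,0,-0.03],[0,0,0],0.7],
    [[0,0,0],[0,0,0],0.7]
  ]
}}

```text
clock: 10.22
tool_pos: [0.562, 0.0236, 0.1576]
eef_rot: [-0.002, 0.655, 0.756, -0.002]
contact_force: [-0.3, 0.6, 0.2]
width: 0.0615
finger_force: 0.0
```

Run:
```python
from h import *
s=observe(); print(s["tool_pos"],s["eef_rot"],s["joint_pos"],s["clock"],s["contact_force"])
f=grab_frame("wrist"); g=grab_frame("top"); save(f,"f.png")
for n,ff in(("wrist",f),("top",g)):
  for k in("gauge","gauge_tip","knob"):
    for d in landmark_of(n,k)[:4]: print(n,k,d["p"],np.round(d["xy"]),np.round(pt(ff,d["xy"]),3))
vv,uu=np.mgrid[0:420,0:560]; z=f["z_map"]; r=np.stack([uu,vv,np.ones_like(uu)],-1)@np.linalg.inv(f["mtx"]).T*z[...,None]
X=((r-f["t"])@f["R"]); c=f["color"].astype(int); m=(z>0)&(c[...,0]-c[...,2]>40)&(X[...,2]>.105)&(X[...,2]<.118)&(abs(X[...,0]-.565)<.03)
q=X[m]; print(len(q)); 
if len(q)>20: print(cv2.minEnclosingCircle((q[:,:2]*1000).astype(np.float32)),np.median(q[:,2]))
```

```text
[0.56195462 0.02360177 0.15762463] [-0.00225536  0.65485245  0.755751   -0.00189893] [-1.84972285e-02 -3.99203681e-03  1.48748518e+00 -2.55653347e-05
  1.66399611e+00 -1.61313588e-01] 10.225 [-0.27338948  0.62382493  0.1548308 ]
wrist gauge 0.85 [196. 194.] [0.502 0.033 0.049]
wrist gauge_tip 0.71 [314. 216.] [0.592 0.024 0.033]
wrist knob 0.73 [281. 252.] [0.565 0.026 0.116]
top gauge 0.89 [419. 255.] [ 0.415 -0.384  0.018]
top gauge 0.82 [334. 270.] [ 0.376 -0.142  0.035]
top gauge 0.56 [272. 224.] [0.483 0.026 0.255]
top gauge_tip 0.89 [393. 237.] [ 0.466 -0.318  0.001]
top gauge_tip 0.7 [334. 232.] [ 0.482 -0.15  -0.004]
2712
((564.6500244140625, 23.335046768188477), 18.932119369506836) 0.11283096901160472
```

View pics/f.png

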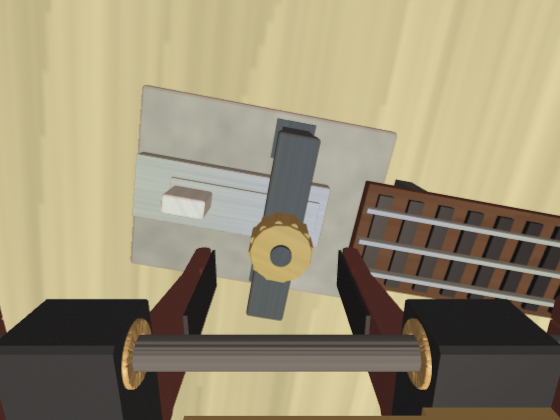

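Knob at (281,252) → (0.5647, 0.0235). Correct x and go down.

>>> {"name": "jog_arm", "arguments": {
  "targets": [
    [[0.0025,0,-0.015],[0,0,0],0.7],
    [[0,0,0],[0,0,0],0.7],
    [[0,0,0],[0,0,0],0.7]
  ]
}}

```text
clock: 11.0
tool_pos: [0.5658, 0.0236, 0.1452]
eef_rot: [-0.0, 0.655, 0.756, -0.0]
contact_force: [-1.1, -0.2, -0.9]
width: 0.0616
finger_force: 0.0
```

>>> {"name": "jog_arm", "arguments": {
  "targets": [
    [[-0.001,0,-0.018],[0,0,0],0.7],
    [[0,0,-0.011],[0,0,0],0.55],
    [[0,0,0],[0,0,0],0.2],
    [[0,0,0],[0,0,0],0.2],
    [[0,0,0],[0,0,0],0.2]
  ],
  "grip_force": 25
}}

```text
clock: 11.62
tool_pos: [0.5641, 0.0235, 0.1166]
eef_rot: [-0.001, 0.655, 0.756, -0.001]
contact_force: [-4.3, -0.6, -0.5]
width: 0.0344
finger_force: 25.0
```

>>> {"name": "jog_arm", "arguments": {
  "targets": [
    [[0,0,0],[0,0,-0.1],0.2],
    [[0,0,0],[0,0,-0.165],0.2],
    [[0,0,0],[0,0,-0.165],0.2],
    [[0,0,0],[0,0,-0.165],0.2],
    [[0,0,0],[0,0,-0.165],0.2],
    [[0,0,0],[0,0,-0.165],0.2],
    [[0,0,0],[0,0,-0.165],0.2],
    [[0,0,0],[0,0,-0.165],0.2],
    [[0,0,0],[0,0,-0.165],0.2],
    [[0,0,0],[0,0,-0.165],0.2],
    [[0,0,0],[0,0,-0.165],0.2],
    [[0,0,0],[0,0,0],0.2]
  ]
}}

```text
clock: 13.12
tool_pos: [0.5644, 0.0232, 0.1166]
eef_rot: [0.0, 1.0, -0.018, -0.001]
contact_force: [-5.0, -1.8, -1.1]
width: 0.0343
finger_force: 25.0
```

Run:
```python
from h import *
s=observe(); print(s["tool_pos"],s["eef_rot"],s["wrist_torque"],s["clock"],s["contact_force"],s["width"])
```

```text
[0.56437423 0.02317126 0.11662757] [ 3.70631764e-04  9.99844647e-01 -1.76039706e-02 -8.03174510e-04] [-0.33485448  0.85393448 -0.02441923] 13.125 [-5.0344522  -1.84693161 -1.0850527 ] 0.03426720264233641
```

>>> {"name": "jog_arm", "arguments": {
  "targets": [
    [[0,0,0],[0,0,0],0.6],
    [[0,0,0],[0,0,0],0.6],
    [[-0.03,0.0013,0],[0,0,0],0.5],
    [[-0.037,0.0015,0],[0,0,0],0.4],
    [[0,0,-0.03],[0,0,0],0.4],
    [[0,0,-0.025],[0,0,0],0.4],
    [[0,0,0],[0,0,0],0.3]
  ],
  "grip_force": 10
}}

```text
clock: 14.0
tool_pos: [0.4969, 0.0265, 0.0601]
eef_rot: [-0.0, 1.0, -0.018, -0.001]
contact_force: [-0.8, 0.5, -0.1]
width: 0.0281
finger_force: 0.0
```

>>> {"name": "jog_arm", "arguments": {
  "targets": [
    [[0,0,0],[0,0,0],0],
    [[0,0,0],[0,0,0],0],
    [[0,0,0],[0,0,0],0],
    [[0,0,0],[0,0,0],0]
  ]
}}

```text
clock: 14.5
tool_pos: [0.499, 0.0264, 0.0634]
eef_rot: [-0.0, 1.0, -0.018, 0.001]
contact_force: [-0.1, -0.3, 6.2]
width: 0.0139
finger_force: 10.0
```

>>> {"name": "jog_arm", "arguments": {
  "targets": [
    [[-0.001,0,0],[0,0,0],0],
    [[-0.001,0,0],[0,0,0],0]
  ]
}}

```text
clock: 14.75
tool_pos: [0.4976, 0.0264, 0.0634]
eef_rot: [-0.0, 1.0, -0.018, 0.002]
contact_force: [4.8, 0.3, 4.6]
width: 0.0142
finger_force: 10.0
```

>>> {"name": "jog_arm", "arguments": {
  "targets": [
    [[0.001,0,0],[0,0,0],0],
    [[0.001,0,0],[0,0,0],0]
  ]
}}

```text
clock: 15.0
tool_pos: [0.4978, 0.0263, 0.0634]
eef_rot: [0.0, 1.0, -0.018, -0.0]
contact_force: [-7.1, -0.3, 12.6]
width: 0.0136
finger_force: 10.0
```

>>> {"name": "jog_arm", "arguments": {
  "targets": [
    [[0,0,0],[0,0,0],0],
    [[0,0,0],[0,0,0],0],
    [[0,0,0],[0,0,0],0]
  ]
}}

```text
clock: 15.38
tool_pos: [0.4977, 0.0263, 0.0633]
eef_rot: [0.0, 1.0, -0.018, -0.0]
contact_force: [-4.3, 0.3, 11.4]
width: 0.0141
finger_force: 10.0
```

>>> {"name": "jog_arm", "arguments": {
  "targets": [
    [[0,0,0.0005],[0,0,0],0],
    [[0,0,0],[0,0,0],0]
  ]
}}

```text
clock: 15.62
tool_pos: [0.4977, 0.0263, 0.0633]
eef_rot: [0.0, 1.0, -0.018, -0.0]
contact_force: [-2.6, -0.7, 8.4]
width: 0.0141
finger_force: 10.0
```

>>> {"name": "jog_arm", "arguments": {
  "targets": [
    [[0,0,0.0007],[0,0,0],0],
    [[0,0,0.0006],[0,0,0],0],
    [[0,0,0],[0,0,0],0]
  ]
}}

```text
clock: 16.0
tool_pos: [0.4977, 0.0263, 0.0633]
eef_rot: [0.0, 1.0, -0.018, -0.0]
contact_force: [-0.4, -0.7, 3.6]
width: 0.014
finger_force: 10.0
```

>>> {"name": "jog_arm", "arguments": {
  "targets": [
    [[-0.001,0,0],[0,0,0],0],
    [[-0.001,0,0],[0,0,0],0],
    [[-0.0005,0,0],[0,0,0],0]
  ]
}}

```text
clock: 16.38
tool_pos: [0.4953, 0.0264, 0.0633]
eef_rot: [-0.0, 1.0, -0.018, -0.0]
contact_force: [0.3, -1.1, 0.7]
width: 0.0141
finger_force: 10.0
```

>>> {"name": "jog_arm", "arguments": {
  "targets": [
    [[0.001,0,0],[0,0,0],0],
    [[0.001,0,0],[0,0,0],0],
    [[0.0005,0,0],[0,0,0],0]
  ]
}}

```text
clock: 16.75
tool_pos: [0.4978, 0.0264, 0.0634]
eef_rot: [-0.0, 1.0, -0.018, -0.0]
contact_force: [-0.6, 0.2, 1.2]
width: 0.0142
finger_force: 10.0
```

>>> {"name": "jog_arm", "arguments": {
  "targets": [
    [[0,0,0],[0,0,0],0.4],
    [[0,0,0.02],[0,0,0],0.6],
    [[0,0,0.033],[0,0,0],0.65],
    [[0.0333,-0.0015,0],[0,0,0],0.65],
    [[0.0333,-0.0016,0],[0,0,0],0.65],
    [[0,0,0],[0,0,0.165],0.65],
    [[0,0,0],[0,0,0.165],0.65],
    [[0,0,0],[0,0,0.165],0.65],
    [[0,0,0],[0,0,0.165],0.65],
    [[0,0,0],[0,0,0],0.55],
    [[0,0,0],[0,0,0],0.2],
    [[0,0,0],[0,0,0],0.2]
  ],
  "grip_force": 25
}}

```text
clock: 18.25
tool_pos: [0.5645, 0.0235, 0.1165]
eef_rot: [-0.0, 0.952, 0.306, -0.0]
contact_force: [-0.1, -0.3, -1.1]
width: 0.0346
finger_force: 25.0
```

>>> {"name": "jog_arm", "arguments": {
  "targets": [
    [[0,0,0],[0,0,0],0.2],
    [[0,0,0],[0,0,-0.132],0.2],
    [[0,0,0],[0,0,-0.132],0.2],
    [[0,0,0],[0,0,-0.132],0.2],
    [[0,0,0],[0,0,-0.132],0.2],
    [[0,0,0],[0,0,-0.132],0.2],
    [[0,0,0],[0,0,0],0.2],
    [[0,0,0],[0,0,0],0.6],
    [[0,0,0],[0,0,0],0.6]
  ]
}}

```text
clock: 19.38
tool_pos: [0.5646, 0.0233, 0.1166]
eef_rot: [0.0, 1.0, -0.017, 0.0]
contact_force: [-1.1, 0.8, 0.1]
width: 0.0503
finger_force: 0.0
```

>>> {"name": "jog_arm", "arguments": {
  "targets": [
    [[-0.033,0.0015,0],[0,0,0],0.5],
    [[-0.0338,0.0015,0],[0,0,0],0.4],
    [[0,0,-0.025],[0,0,0],0.4],
    [[0,0,-0.02],[0,0,0],0.4],
    [[0,0,-0.0083],[0,0,0],0.35],
    [[0,0,0],[0,0,0],0.3],
    [[0,0,0],[0,0,0],0.3],
    [[0,0,0],[0,0,0],0],
    [[0,0,0],[0,0,0],0],
    [[0,0,0],[0,0,0],0],
    [[0,0,0],[0,0,0],0]
  ],
  "grip_force": 10
}}

```text
clock: 20.75
tool_pos: [0.4982, 0.0263, 0.0639]
eef_rot: [-0.0, 1.0, -0.018, 0.001]
contact_force: [0.7, 0.6, 3.3]
width: 0.0141
finger_force: 10.0
```

>>> {"name": "jog_arm", "arguments": {
  "targets": [
    [[-0.001,0,0],[0,0,0],0],
    [[-0.001,0,0],[0,0,0],0],
    [[-0.0005,0,0],[0,0,0],0]
  ]
}}

```text
clock: 21.12
tool_pos: [0.4959, 0.0262, 0.0639]
eef_rot: [0.0, 1.0, -0.018, 0.001]
contact_force: [5.5, -0.3, 5.8]
width: 0.0138
finger_force: 10.0
```

>>> {"name": "jog_arm", "arguments": {
  "targets": [
    [[0.001,0,0],[0,0,0],0],
    [[0.001,0,0],[0,0,0],0],
    [[0.0005,0,0],[0,0,0],0]
  ]
}}

```text
clock: 21.5
tool_pos: [0.4961, 0.0262, 0.0638]
eef_rot: [0.0, 1.0, -0.018, -0.002]
contact_force: [-6.6, -0.2, 11.6]
width: 0.0141
finger_force: 10.0
```

>>> {"name": "jog_arm", "arguments": {
  "targets": [
    [[0,0,0.0008],[0,0,0],0],
    [[0,0,0],[0,0,0],0],
    [[0,0,0],[0,0,0],0]
  ]
}}

```text
clock: 21.88
tool_pos: [0.4961, 0.0263, 0.0638]
eef_rot: [0.0, 1.0, -0.018, -0.002]
contact_force: [-4.4, -0.7, 7.4]
width: 0.0141
finger_force: 10.0
```

>>> {"name": "jog_arm", "arguments": {
  "targets": [
    [[0.001,0,0],[0,0,0],0],
    [[0.001,0,0],[0,0,0],0],
    [[0,0,0],[0,0,0],0]
  ]
}}

```text
clock: 22.25
tool_pos: [0.4971, 0.0263, 0.0636]
eef_rot: [0.0, 1.0, -0.018, -0.004]
contact_force: [-9.1, -1.1, 9.5]
width: 0.0141
finger_force: 10.0
```

>>> {"name": "jog_arm", "arguments": {
  "targets": [
    [[-0.001,0,0.0005],[0,0,0],0],
    [[-0.001,0,0.0004],[0,0,0],0],
    [[0,0,0],[0,0,0],0]
  ]
}}

```text
clock: 22.62
tool_pos: [0.4969, 0.0263, 0.0637]
eef_rot: [0.0, 1.0, -0.018, -0.001]
contact_force: [-0.5, -1.4, -2.4]
width: 0.0139
finger_force: 10.0
```

>>> {"name": "jog_arm", "arguments": {
  "targets": [
    [[-0.0007,0,0],[0,0,0],0],
    [[-0.0007,0,0],[0,0,0],0],
    [[-0.0007,0,0],[0,0,0],0]
  ]
}}

```text
clock: 23.0
tool_pos: [0.4958, 0.0263, 0.0648]
eef_rot: [-0.0, 1.0, -0.018, 0.0]
contact_force: [2.5, 1.1, -3.6]
width: 0.014
finger_force: 10.0
```

>>> {"name": "jog_arm", "arguments": {
  "targets": [
    [[-0.0004,0,0],[0,0,0],0],
    [[-0.0004,0,0],[0,0,0],0],
    [[-0.0004,0,0],[0,0,0],0]
  ]
}}

```text
clock: 23.38
tool_pos: [0.4945, 0.0263, 0.065]
eef_rot: [0.0, 1.0, -0.018, 0.0]
contact_force: [2.5, -0.1, -3.1]
width: 0.0139
finger_force: 10.0
```

>>> {"name": "jog_arm", "arguments": {
  "targets": [
    [[-0.0003,0,-0.0006],[0,0,0],0],
    [[-0.0003,0,-0.0004],[0,0,0],0],
    [[-0.0003,0,0],[0,0,0],0]
  ]
}}

```text
clock: 23.75
tool_pos: [0.4941, 0.0263, 0.0645]
eef_rot: [-0.0, 1.0, -0.018, 0.001]
contact_force: [3.9, 0.4, -1.5]
width: 0.0139
finger_force: 10.0
```

>>> {"name": "jog_arm", "arguments": {
  "targets": [
    [[-0.0004,0,0],[0,0,0],0],
    [[-0.0004,0,0],[0,0,0],0],
    [[-0.0004,0,0],[0,0,0],0]
  ]
}}

```text
clock: 24.12
tool_pos: [0.4924, 0.0263, 0.064]
eef_rot: [-0.0, 1.0, -0.018, 0.0]
contact_force: [2.5, 0.2, -1.2]
width: 0.0143
finger_force: 10.0
```

>>> {"name": "jog_arm", "arguments": {
  "targets": [
    [[-0.0004,0,0],[0,0,0],0],
    [[-0.0004,0,0],[0,0,0],0]
  ]
}}

```text
clock: 24.38
tool_pos: [0.4916, 0.0263, 0.064]
eef_rot: [-0.0, 1.0, -0.018, 0.0]
contact_force: [2.9, 0.1, -1.0]
width: 0.0137
finger_force: 10.0
```

>>> {"name": "jog_arm", "arguments": {
  "targets": [
    [[0.0008,0,0],[0,0,0],0],
    [[0.0006,0,0],[0,0,0],0],
    [[0.0004,0,0],[0,0,0],0],
    [[0.0004,0,0],[0,0,0],0],
    [[0.0004,0,0],[0,0,0],0],
    [[0.0004,0,0],[0,0,0],0]
  ]
}}

```text
clock: 25.12
tool_pos: [0.4931, 0.0263, 0.0637]
eef_rot: [0.0, 1.0, -0.018, -0.002]
contact_force: [-5.8, 0.1, 5.5]
width: 0.014
finger_force: 10.0
```

>>> {"name": "jog_arm", "arguments": {
  "targets": [
    [[0.0005,0,0.0003],[0,0,0],0],
    [[0.0005,0,0],[0,0,0],0],
    [[0.0005,0,0],[0,0,0],0],
    [[0.0005,0,0],[0,0,0],0]
  ]
}}

```text
clock: 25.62
tool_pos: [0.4963, 0.0263, 0.0638]
eef_rot: [-0.0, 1.0, -0.018, -0.0]
contact_force: [-2.7, -0.1, 0.9]
width: 0.0139
finger_force: 10.0
```

>>> {"name": "jog_arm", "arguments": {
  "targets": [
    [[0.0005,0,0],[0,0,0],0],
    [[0.0005,0,0],[0,0,0],0],
    [[0.0005,0,0],[0,0,0],0],
    [[0.0005,0,0],[0,0,0],0]
  ]
}}

```text
clock: 26.12
tool_pos: [0.4985, 0.0263, 0.064]
eef_rot: [0.0, 1.0, -0.018, -0.0]
contact_force: [-1.9, -0.2, -2.4]
width: 0.014
finger_force: 10.0
```

>>> {"name": "jog_arm", "arguments": {
  "targets": [
    [[0.0005,0,0],[0,0,0],0],
    [[0.0005,0,0],[0,0,0],0]
  ]
}}

```text
clock: 26.38
tool_pos: [0.4995, 0.0263, 0.0641]
eef_rot: [-0.0, 1.0, -0.018, -0.0]
contact_force: [-3.2, -0.2, -3.1]
width: 0.0141
finger_force: 10.0
```

>>> {"name": "jog_arm", "arguments": {
  "targets": [
    [[-0.0008,0,-0.0002],[0,0,0],0],
    [[-0.0006,0,0],[0,0,0],0],
    [[-0.0004,0,0],[0,0,0],0],
    [[-0.0004,0,0],[0,0,0],0],
    [[-0.0004,0,0],[0,0,0],0]
  ]
}}

```text
clock: 27.0
tool_pos: [0.4973, 0.0263, 0.0644]
eef_rot: [-0.0, 1.0, -0.018, 0.001]
contact_force: [3.1, -0.5, -3.2]
width: 0.0137
finger_force: 10.0
```

>>> {"name": "jog_arm", "arguments": {
  "targets": [
    [[-0.0003,0,0],[0,0,0],0],
    [[-0.0003,0,0],[0,0,0],0]
  ]
}}

```text
clock: 27.25
tool_pos: [0.4966, 0.0263, 0.0643]
eef_rot: [-0.0, 1.0, -0.018, 0.0]
contact_force: [3.2, 0.1, -2.6]
width: 0.0141
finger_force: 10.0
```

>>> {"name": "jog_arm", "arguments": {
  "targets": [
    [[-0.0003,0,0],[0,0,0],0],
    [[-0.0003,0,0],[0,0,0],0]
  ]
}}

```text
clock: 27.5
tool_pos: [0.496, 0.0263, 0.0643]
eef_rot: [-0.0, 1.0, -0.018, 0.0]
contact_force: [3.5, 0.2, -2.2]
width: 0.0138
finger_force: 10.0
```

>>> {"name": "jog_arm", "arguments": {
  "targets": [
    [[-0.0003,0,0],[0,0,0],0],
    [[-0.0003,0,0],[0,0,0],0]
  ]
}}

```text
clock: 27.75
tool_pos: [0.4954, 0.0263, 0.0643]
eef_rot: [-0.0, 1.0, -0.018, 0.0]
contact_force: [3.7, 0.4, -1.4]
width: 0.0136
finger_force: 10.0
```

>>> {"name": "jog_arm", "arguments": {
  "targets": [
    [[-0.0003,0,0],[0,0,0],0],
    [[-0.0003,0,0],[0,0,0],0]
  ]
}}

```text
clock: 28.0
tool_pos: [0.4946, 0.0263, 0.0641]
eef_rot: [0.0, 1.0, -0.018, 0.0]
contact_force: [3.3, -0.7, -1.3]
width: 0.014
finger_force: 10.0
```

>>> {"name": "jog_arm", "arguments": {
  "targets": [
    [[-0.0003,0,0],[0,0,0],0],
    [[-0.0003,0,0],[0,0,0],0]
  ]
}}

```text
clock: 28.25
tool_pos: [0.494, 0.0263, 0.0641]
eef_rot: [-0.0, 1.0, -0.018, 0.0]
contact_force: [4.2, 0.5, -0.7]
width: 0.014
finger_force: 10.0
```

>>> {"name": "jog_arm", "arguments": {
  "targets": [
    [[-0.0003,0,0],[0,0,0],0],
    [[-0.0003,0,0],[0,0,0],0]
  ]
}}

```text
clock: 28.5
tool_pos: [0.4934, 0.0263, 0.064]
eef_rot: [-0.0, 1.0, -0.018, 0.0]
contact_force: [3.9, -0.8, -0.5]
width: 0.0139
finger_force: 10.0
```

>>> {"name": "jog_arm", "arguments": {
  "targets": [
    [[0.0005,0,0],[0,0,0],0.3],
    [[0,0,0],[0,0,0],0.4],
    [[0,0,0],[0,0,0],0.4],
    [[0,0,0],[0,0,0],0.4],
    [[0,0,0],[0,0,0],0.4]
  ]
}}

```text
clock: 29.12
tool_pos: [0.4938, 0.0263, 0.064]
eef_rot: [0.0, 1.0, -0.018, -0.0]
contact_force: [-1.2, 0.3, 0.2]
width: 0.0351
finger_force: 0.0
```

Run:
```python
from h import *
F=[]
for i in range(8):
    f=grab_frame("wrist"); F.append(observe()["contact_force"])
F=np.array(F); print(F.round(2)); print(F.mean(0)); save(f,"g.png")
print(observe()["tool_pos"],observe()["clock"])
vv,uu=np.mgrid[0:420,0:560]; z=f["z_map"]; r=np.stack([uu,vv,np.ones_like(uu)],-1)@np.linalg.inv(f["mtx"]).T*z[...,None]
X=((r-f["t"])@f["R"]); q=X[(z>0)&(X[...,2]>.059)&(X[...,2]<.067)&(abs(X[...,0]-.495)<.03)&(abs(X[...,1]-.026)<.0095)]
print(len(q)); print(cv2.minAreaRect((q[:,:2]*1000).astype(np.float32)),np.median(q[:,2]))
```

```text
[[ 0.26  0.42  0.83]
 [-0.74 -0.47  0.28]
 [-0.28  0.38 -0.42]
 [-0.28 -0.68 -0.26]
 [-0.48 -0.73 -1.33]
 [-0.13  0.46  0.05]
 [-0.23  0.08  0.15]
 [ 0.29  0.03 -0.12]]
[-0.19731972 -0.06350452 -0.10401574]
[0.49386653 0.02628973 0.06404402] 29.525
1899
((490.244873046875, 26.647113800048828), (14.01602554321289, 30.34669303894043), 88.45901489257812) 0.06273154349603023
```

View pics/g.png

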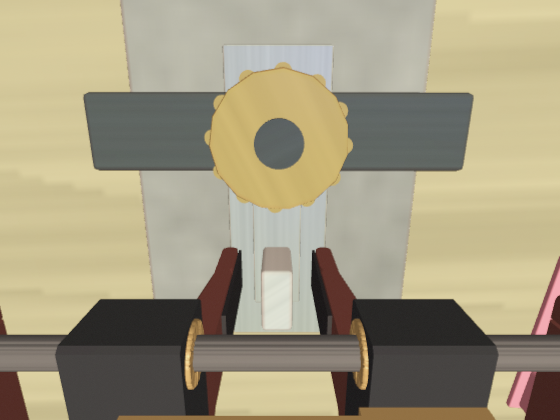

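Bias is about -0.2 N, so the pull is roughly 3.6–3.9 N; the block centre puts the tip at about +22.5 mm. The picture shows the block at (277,290), straight on the bed. Back the knob off slightly, then push in about 4 mm and retest.

>>> {"name": "jog_arm", "arguments": {
  "targets": [
    [[0,0,0.025],[0,0,0],0.6],
    [[0,0,0.0275],[0,0,0],0.65],
    [[0.035,-0.0015,0],[0,0,0],0.65],
    [[0.0358,-0.0014,0],[0,0,0],0.65],
    [[0,0,0],[0,0,0],0.65],
    [[0,0,0],[0,0,0],0.55],
    [[0,0,0],[0,0,0],0.2],
    [[0,0,0],[0,0,0],0.2],
    [[0,0,0],[0,0,0],0.2]
  ],
  "grip_force": 25
}}

```text
clock: 30.65
tool_pos: [0.5642, 0.0232, 0.1169]
eef_rot: [0.0, 1.0, -0.018, -0.0]
contact_force: [-1.4, -0.8, 0.4]
width: 0.0341
finger_force: 25.0
```

>>> {"name": "jog_arm", "arguments": {
  "targets": [
    [[0,0,0],[0,0,0.045],0.2],
    [[0,0,0],[0,0,0.045],0.2],
    [[0,0,0],[0,0,0],0.2],
    [[0,0,0],[0,0,0],0.2],
    [[0,0,0],[0,0,0],0.6],
    [[0,0,0],[0,0,0],0.6]
  ]
}}

```text
clock: 31.4
tool_pos: [0.5649, 0.0236, 0.1163]
eef_rot: [-0.0, 1.0, 0.027, 0.0]
contact_force: [0.9, 0.0, -0.2]
width: 0.0503
finger_force: 0.0
```

>>> {"name": "jog_arm", "arguments": {
  "targets": [
    [[-0.036,0.0015,0],[0,0,-0.045],0.5],
    [[-0.0375,0.0015,0],[0,0,-0.045],0.4],
    [[0,0,-0.025],[0,0,0],0.4],
    [[0,0,-0.02],[0,0,0],0.4],
    [[0,0,-0.0073],[0,0,0],0.35],
    [[0,0,0],[0,0,0],0.3],
    [[0,0,0],[0,0,0],0.3],
    [[0,0,0],[0,0,0],0.3],
    [[0,0,0],[0,0,0],0],
    [[0,0,0],[0,0,0],0],
    [[0,0,0],[0,0,0],0],
    [[0,0,0],[0,0,0],0]
  ],
  "grip_force": 8
}}

```text
clock: 32.9
tool_pos: [0.4914, 0.0264, 0.0646]
eef_rot: [-0.0, 1.0, -0.018, 0.0]
contact_force: [0.3, 0.4, 2.2]
width: 0.014
finger_force: 8.0
```

>>> {"name": "jog_arm", "arguments": {
  "targets": [
    [[0.0005,0,0.0003],[0,0,0],0],
    [[0.0008,0,0.0002],[0,0,0],0],
    [[0.0008,0,0],[0,0,0],0],
    [[0.0008,0,0],[0,0,0],0],
    [[0.0008,0,0],[0,0,0],0],
    [[0.0008,0,0],[0,0,0],0],
    [[0.0008,0,0],[0,0,0],0]
  ]
}}

```text
clock: 33.78
tool_pos: [0.4965, 0.0264, 0.0646]
eef_rot: [-0.0, 1.0, -0.018, -0.0]
contact_force: [-3.2, -0.0, 1.9]
width: 0.014
finger_force: 8.0
```

>>> {"name": "jog_arm", "arguments": {
  "targets": [
    [[0.0006,0,0],[0,0,0],0],
    [[0.0006,0,0],[0,0,0],0],
    [[0.0006,0,0],[0,0,0],0],
    [[0.0006,0,0],[0,0,0],0]
  ]
}}

```text
clock: 34.28
tool_pos: [0.4989, 0.0264, 0.0646]
eef_rot: [-0.0, 1.0, -0.018, -0.0]
contact_force: [-2.5, 0.3, 0.2]
width: 0.0139
finger_force: 8.0
```

Now a slow pull test.

>>> {"name": "jog_arm", "arguments": {
  "targets": [
    [[-0.0008,0,0],[0,0,0],0],
    [[-0.0006,0,0],[0,0,0],0],
    [[-0.0004,0,0],[0,0,0],0],
    [[-0.0003,0,0],[0,0,0],0]
  ]
}}

```text
clock: 34.78
tool_pos: [0.4968, 0.0264, 0.0647]
eef_rot: [0.0, 1.0, -0.018, 0.0]
contact_force: [1.2, 0.0, -3.1]
width: 0.0139
finger_force: 8.0
```

>>> {"name": "jog_arm", "arguments": {
  "targets": [
    [[-0.0003,0,0],[0,0,0],0]
  ]
}}

```text
clock: 34.9
tool_pos: [0.4965, 0.0264, 0.0647]
eef_rot: [-0.0, 1.0, -0.018, 0.0]
contact_force: [0.9, 0.4, -3.0]
width: 0.0139
finger_force: 8.0
```

>>> {"name": "jog_arm", "arguments": {
  "targets": [
    [[-0.0003,0,0],[0,0,0],0]
  ]
}}

```text
clock: 35.02
tool_pos: [0.4961, 0.0264, 0.0647]
eef_rot: [-0.0, 1.0, -0.018, -0.0]
contact_force: [1.0, -0.1, -2.3]
width: 0.0137
finger_force: 8.0
```

>>> {"name": "jog_arm", "arguments": {
  "targets": [
    [[-0.0003,0,0],[0,0,0],0]
  ]
}}

```text
clock: 35.15
tool_pos: [0.4958, 0.0264, 0.0647]
eef_rot: [-0.0, 1.0, -0.018, 0.0]
contact_force: [1.0, -0.6, -2.5]
width: 0.0135
finger_force: 8.0
```

>>> {"name": "jog_arm", "arguments": {
  "targets": [
    [[-0.0003,0,0],[0,0,0],0]
  ]
}}

```text
clock: 35.28
tool_pos: [0.4956, 0.0264, 0.0647]
eef_rot: [-0.0, 1.0, -0.018, 0.0]
contact_force: [1.5, 0.0, -3.0]
width: 0.0141
finger_force: 8.0
```

>>> {"name": "jog_arm", "arguments": {
  "targets": [
    [[-0.0003,0,0],[0,0,0],0]
  ]
}}

```text
clock: 35.4
tool_pos: [0.4952, 0.0264, 0.0647]
eef_rot: [0.0, 1.0, -0.018, -0.0]
contact_force: [1.7, -0.1, -3.3]
width: 0.014
finger_force: 8.0
```

>>> {"name": "jog_arm", "arguments": {
  "targets": [
    [[-0.0003,0,0],[0,0,0],0]
  ]
}}

```text
clock: 35.52
tool_pos: [0.4949, 0.0264, 0.0647]
eef_rot: [0.0, 1.0, -0.018, -0.0]
contact_force: [0.6, -0.2, -3.1]
width: 0.0139
finger_force: 8.0
```

>>> {"name": "jog_arm", "arguments": {
  "targets": [
    [[-0.0003,0,0],[0,0,0],0]
  ]
}}

```text
clock: 35.65
tool_pos: [0.4947, 0.0264, 0.0647]
eef_rot: [-0.0, 1.0, -0.018, 0.0]
contact_force: [1.5, -0.5, -3.8]
width: 0.014
finger_force: 8.0
```

>>> {"name": "jog_arm", "arguments": {
  "targets": [
    [[0.0015,0,-0.0004],[0,0,0],0],
    [[0.0015,0,0],[0,0,0],0],
    [[0.0015,0,0],[0,0,0],0],
    [[0.001,0,0],[0,0,0],0],
    [[0,0,0],[0,0,0],0],
    [[-0.0008,0,0],[0,0,0],0],
    [[-0.0006,0,0],[0,0,0],0],
    [[-0.0004,0,0],[0,0,0],0],
    [[-0.0003,0,0],[0,0,0],0]
  ]
}}

```text
clock: 36.78
tool_pos: [0.4984, 0.0263, 0.0646]
eef_rot: [0.0, 1.0, -0.018, 0.001]
contact_force: [1.3, 0.8, -1.8]
width: 0.0137
finger_force: 8.0
```

>>> {"name": "jog_arm", "arguments": {
  "targets": [
    [[-0.0003,0,0],[0,0,0],0]
  ]
}}

```text
clock: 36.9
tool_pos: [0.498, 0.0263, 0.0646]
eef_rot: [0.0, 1.0, -0.018, 0.0]
contact_force: [2.0, -0.9, -1.4]
width: 0.0138
finger_force: 8.0
```

>>> {"name": "jog_arm", "arguments": {
  "targets": [
    [[-0.0003,0,0],[0,0,0],0]
  ]
}}

```text
clock: 37.02
tool_pos: [0.4977, 0.0264, 0.0646]
eef_rot: [-0.0, 1.0, -0.018, 0.0]
contact_force: [2.5, -0.1, -0.1]
width: 0.0141
finger_force: 8.0
```

>>> {"name": "jog_arm", "arguments": {
  "targets": [
    [[-0.0003,0,0],[0,0,0],0]
  ]
}}

```text
clock: 37.15
tool_pos: [0.4974, 0.0264, 0.0646]
eef_rot: [-0.0, 1.0, -0.018, 0.0]
contact_force: [3.2, -0.1, 3.4]
width: 0.0137
finger_force: 8.0
```

>>> {"name": "jog_arm", "arguments": {
  "targets": [
    [[-0.0003,0,-0.0002],[0,0,0],0]
  ]
}}

```text
clock: 37.28
tool_pos: [0.4973, 0.0264, 0.0646]
eef_rot: [-0.0, 1.0, -0.018, 0.001]
contact_force: [3.7, -0.4, 2.6]
width: 0.014
finger_force: 8.0
```

>>> {"name": "jog_arm", "arguments": {
  "targets": [
    [[-0.0003,0,0],[0,0,0],0]
  ]
}}

```text
clock: 37.4
tool_pos: [0.497, 0.0264, 0.0646]
eef_rot: [-0.0, 1.0, -0.018, 0.001]
contact_force: [3.4, -0.4, 3.2]
width: 0.0139
finger_force: 8.0
```

>>> {"name": "jog_arm", "arguments": {
  "targets": [
    [[-0.0003,0,0],[0,0,0],0]
  ]
}}

```text
clock: 37.52
tool_pos: [0.4967, 0.0264, 0.0646]
eef_rot: [-0.0, 1.0, -0.018, 0.001]
contact_force: [4.5, 0.5, 2.3]
width: 0.0139
finger_force: 8.0
```

>>> {"name": "jog_arm", "arguments": {
  "targets": [
    [[-0.0003,0,0],[0,0,0],0]
  ]
}}

```text
clock: 37.65
tool_pos: [0.4963, 0.0264, 0.0645]
eef_rot: [-0.0, 1.0, -0.018, 0.001]
contact_force: [3.4, -0.7, 3.7]
width: 0.0136
finger_force: 8.0
```

>>> {"name": "jog_arm", "arguments": {
  "targets": [
    [[-0.0003,0,0],[0,0,0],0]
  ]
}}

```text
clock: 37.78
tool_pos: [0.4961, 0.0264, 0.0646]
eef_rot: [0.0, 1.0, -0.018, 0.001]
contact_force: [6.2, -0.3, 3.9]
width: 0.0138
finger_force: 8.0
```

>>> {"name": "jog_arm", "arguments": {
  "targets": [
    [[0.0015,0,0.0003],[0,0,0],0],
    [[0.0015,0,0],[0,0,0],0],
    [[0.0015,0,0],[0,0,0],0],
    [[0.001,0,0],[0,0,0],0],
    [[0,0,0],[0,0,0],0],
    [[-0.0008,0,0],[0,0,0],0],
    [[-0.0006,0,0],[0,0,0],0],
    [[-0.0004,0,0],[0,0,0],0],
    [[-0.0004,0,0],[0,0,0],0],
    [[-0.0003,0,0],[0,0,0],0]
  ]
}}

```text
clock: 39.02
tool_pos: [0.4983, 0.0264, 0.0638]
eef_rot: [0.0, 1.0, -0.018, -0.001]
contact_force: [-0.3, 0.6, -0.6]
width: 0.0136
finger_force: 8.0
```

>>> {"name": "jog_arm", "arguments": {
  "targets": [
    [[-0.0003,0,0],[0,0,0],0]
  ]
}}

```text
clock: 39.15
tool_pos: [0.4982, 0.0264, 0.0638]
eef_rot: [0.0, 1.0, -0.018, -0.0]
contact_force: [0.8, -1.0, -2.2]
width: 0.0141
finger_force: 8.0
```

>>> {"name": "jog_arm", "arguments": {
  "targets": [
    [[-0.0003,0,0],[0,0,0],0]
  ]
}}

```text
clock: 39.28
tool_pos: [0.4979, 0.0264, 0.0638]
eef_rot: [-0.0, 1.0, -0.018, -0.0]
contact_force: [0.9, 0.4, -2.5]
width: 0.0136
finger_force: 8.0
```

>>> {"name": "jog_arm", "arguments": {
  "targets": [
    [[-0.0003,0,0],[0,0,0],0]
  ]
}}

```text
clock: 39.4
tool_pos: [0.4975, 0.0264, 0.0639]
eef_rot: [-0.0, 1.0, -0.018, -0.0]
contact_force: [0.6, 0.8, -1.9]
width: 0.0139
finger_force: 8.0
```

>>> {"name": "jog_arm", "arguments": {
  "targets": [
    [[-0.0003,0,0],[0,0,0],0]
  ]
}}

```text
clock: 39.52
tool_pos: [0.4973, 0.0264, 0.064]
eef_rot: [-0.0, 1.0, -0.018, -0.0]
contact_force: [0.5, 0.8, -2.6]
width: 0.0141
finger_force: 8.0
```

>>> {"name": "jog_arm", "arguments": {
  "targets": [
    [[-0.0003,0,0],[0,0,0],0]
  ]
}}

```text
clock: 39.65
tool_pos: [0.4971, 0.0264, 0.0643]
eef_rot: [-0.0, 1.0, -0.018, -0.0]
contact_force: [1.8, 0.3, -2.4]
width: 0.0138
finger_force: 8.0
```

>>> {"name": "jog_arm", "arguments": {
  "targets": [
    [[-0.0003,0,0],[0,0,0],0]
  ]
}}

```text
clock: 39.78
tool_pos: [0.4969, 0.0264, 0.0644]
eef_rot: [-0.0, 1.0, -0.018, 0.0]
contact_force: [2.0, 0.4, -4.3]
width: 0.0137
finger_force: 8.0
```

>>> {"name": "jog_arm", "arguments": {
  "targets": [
    [[-0.0003,0,0],[0,0,0],0]
  ]
}}

```text
clock: 39.9
tool_pos: [0.4966, 0.0264, 0.0644]
eef_rot: [-0.0, 1.0, -0.018, 0.0]
contact_force: [1.9, 1.2, -3.0]
width: 0.014
finger_force: 8.0
```

>>> {"name": "jog_arm", "arguments": {
  "targets": [
    [[0.0003,0,-0.0003],[0,0,0],0],
    [[0.0002,0,-0.0002],[0,0,0],0],
    [[0,0,0],[0,0,0],0.3],
    [[0,0,0],[0,0,0],0.45],
    [[0,0,0],[0,0,0],0.5],
    [[0,0,0.03],[0,0,0],0.5],
    [[-0.01,0,0.05],[0,0,0],0.5],
    [[-0.02,0,0.04],[0,0,0],0.5],
    [[-0.02,0,0.02],[0,0,0],0.5],
    [[0,0,0],[0,0,0],0.5],
    [[0,0,0],[0,0,0],0.5]
  ]
}}

```text
clock: 41.28
tool_pos: [0.4472, 0.0264, 0.2028]
eef_rot: [0.0, 1.0, -0.018, -0.0]
contact_force: [0.1, 0.1, -0.1]
width: 0.0443
finger_force: 0.0
```

Run:
```python
from h import *
f=grab_frame("wrist"); save(f,"h.png"); print(observe()["tool_pos"],observe()["clock"])
vv,uu=np.mgrid[0:420,0:560]; z=f["z_map"]; r=np.stack([uu,vv,np.ones_like(uu)],-1)@np.linalg.inv(f["mtx"]).T*z[...,None]
X=((r-f["t"])@f["R"])
for lo,hi,w in((.058,.067,.0095),(.106,.117,.025)):
    q=X[(z>0)&(X[...,2]>lo)&(X[...,2]<hi)&(abs(X[...,0]-(.495 if lo<.1 else .565))<.03)&(abs(X[...,1]-.026)<w)]
    print(len(q),cv2.minAreaRect((q[:,:2]*1000).astype(np.float32)),np.median(q[:,2]))
for k in("gauge","gauge_tip"):
    for d in landmark_of("wrist",k)[:2]: print(k,d["p"],np.round(d["xy"]),np.round(pt(f,d["xy"]),3))
```

```text
[0.44707577 0.026374   0.20236218] 41.325
685 ((493.43115234375, 26.256118774414062), (13.49925708770752, 29.776342391967773), 88.1629409790039) 0.06278099107192278
3130 ((564.386474609375, 23.14470863342285), (36.05732345581055, 36.4248046875), 73.50749969482422) 0.11292374446233383
gauge 0.8 [274. 145.] [0.497 0.027 0.062]
gauge 0.6 [446. 245.] [ 0.386 -0.141  0.013]
gauge_tip 0.77 [470. 151.] [ 0.477 -0.161 -0.   ]
```

View pics/h.png

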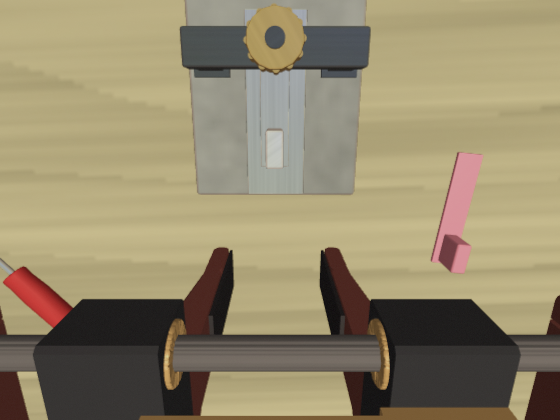

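The blade lies straight under the foot: the block is at (274,148), 71 mm in front of the axis, so the tip is at about +26 mm. The gripper is clear, so I'm handing in.

```bash
python3 -c "
from bench import hand_in
print(hand_in())"
```

```text
the job is handed in; nothing more can be done
None
```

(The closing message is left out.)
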